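# Wake the bench scale and tare the empty cup

## Task

The scale has gone to sleep with an empty cup on its pan. With the fingertips, lightly press the round green on key right down and let it up again, then do the same with the blue tare key, and draw the hand clear. Leave the two white keys, the pan, the cup on it and everything lying around alone, and do not lift anything or shove the scale.

Things in the scene. Friction and masses are not known exactly. Their poses are not given: they have to be found in the camera images.
- scale: White bench scale, 270 mm deep (x), 230 wide (y), 72 high, loose, 2.8 kg. Origin: centre of its underside; x from the front panel to the pan, y to the left of someone facing the panel, z up. Grey front panel at x -135 to -35 mm, rising along +x from 32 to 54 mm high (12.4 deg). Four keys along y, 40 mm apart, 8 mm proud: green, white, white, blue from y +60 to -60 mm.
- on_key_top (a point): Centre of the top of the round green on key, 22 mm across, at x -110, y +60 mm in the scale's frame, about 46 mm above the table when up. Axes: x up the slope, z out of the panel.
- on_key (a joint): How far the green on key is pressed into the panel, square to it: 0 = up, 0.004 = right down (4 mm). A spring returns it: it takes 1.4 N to start and 5 N right down, then a hard stop. It counts as pressed beyond 2.5 mm held for 0.1 s.
- tare_key_top (a point): Centre of the top of the blue tare key, 18 mm (x, up the slope) by 22 mm (y), at x -110, y -60 mm in the scale's frame, about 46 mm above the table when up. Axes: x up the slope, z out of the panel.
- tare_key (a joint): How far the blue tare key is pressed: same travel, spring and values as on_key.
- unit_key (a joint): White key next to the green one (18 by 22 mm, y +20 mm in the scale's frame), to be left alone: 0 = up, 0.004 = right down.
- mode_key (a joint): White key next to the blue one (18 by 22 mm, y -20 mm in the scale's frame), to be left alone: 0 = up, 0.004 = right down.
- pan: The scale's steel weighing pan, 162 mm (x) by 216 mm (y) by 6 mm thick, behind the panel, its top 72 mm above the table; not to be touched. Origin: centre of its underside.
- weigh_cup: Empty clear plastic cup on the pan, 45 mm high, 66 mm across the rim, 30 g. Origin: centre of its underside, z up. To be left alone.
- petal_cup: Clear plastic cup of yellow glass petals beside the scale's panel, left or right of it, 60 mm high, 68 mm across the rim. Origin: centre of its underside, z up. To be left alone.
- nippers: Glass nippers with red handles lying flat on the other side of the scale's panel, 200 mm long (x, handles to -x), 60 mm wide, 19 mm high. Origin: middle of the tool at table height. To be left alone.
- marker: White marker pen with a black cap lying on the table in front of the scale, 133 mm long (x), 15 mm thick. Origin: middle of its underside. To be left alone.

How it is judged:
On the way, in this order (a step that is already met when the one before it is completed fails the run):
1. the green on key is pressed down beyond 2.5 mm while the other keys are up (value of joint on_key above 0.0025 m and value of joint each of unit_key, mode_key, tare_key below 0.0008 m), for 0.1 s.
2. the green key is let up, and the blue tare key is pressed down beyond 2.5 mm while the other keys are up (value of joint tare_key above 0.0025 m and value of joint each of on_key, unit_key, mode_key below 0.0008 m), for 0.1 s.
At the end, for the whole second after the job is handed in: All four keys are up again (within 0.8 mm), the scale stands where it stood (within 10 mm, level), the empty cup stands upright on the pan, and it, the cup of petals, the nippers and the marker lie at rest within 10 mm of where they were (value of joint each of on_key, unit_key, mode_key, tare_key below 0.0008 m and distance of each of scale, weigh_cup, petal_cup, nippers, marker from where it was at the start of the episode below 0.01 m and linear speed of each of scale, weigh_cup, petal_cup, nippers, marker below 0.02 m/s and height (world z) of scale below 0.01 m and angle between scale's own z axis and vertical below 0.05 rad and z of weigh_cup in the frame of pan between 0 and 0.012 m and angle between each of weigh_cup, petal_cup, nippers, marker's own z axis and vertical below 0.15 rad); the robot touches nothing.
It fails at once if a white key is pressed (beyond 1.5 mm) (value of joint any of unit_key, mode_key above 0.0015 m).
It fails at once if the robot touches the pan (more than 0.5 N) (contact force between the arm and pan above 0.5 N).
It fails at once if the scale is pressed hard: the robot pushes on it with more than 20 N (contact force between the arm and scale above 20 N).
It fails at once if the scale is lifted, tipped or shoved by more than 10 mm (distance of scale from where it was at the start of the episode above 0.01 m or angle between scale's own z axis and vertical above 0.06 rad).
It fails at once if the empty cup, the cup of petals, the nippers or the marker is lifted or moved by more than 10 mm, or tipped (distance of any of weigh_cup, petal_cup, nippers, marker from where it was at the start of the episode above 0.01 m or angle between any of weigh_cup, petal_cup, nippers, marker's own z axis and vertical above 0.2 rad).
It also fails if it takes over 40 s, if anything falls off the work surface, if the arm or the gripper's body presses on something with over 40 N, if the wrist force passes 120 N, or if a joint passes its speed limit or range.

## Robot

A 6-joint arm with a two-finger parallel gripper is mounted at the origin on the work surface. World frame = base frame: x ahead of the robot, y to its left, z up, the work surface at z = 0. Lengths are in m, angles in rad, forces in N, time in s.
With the tool pointing down it reaches from about 0.35 to 0.85 m from the base axis. Payload 8.1 kg.
Tool frame: the origin (TCP) lies at the very end of the fingers, on their centre line; the grasp point (between the pads) lies 19 mm behind it; z points along the fingers, y is the line along which they close (so a half turn about z gives the same grasp; the last joint's range is limited). The gripper opens to 93 mm and grips with 3 to 60 N. Pads are 15 mm wide; open, the fingers measure 128 mm over their backs; the gripper's body (75 mm by 188 mm) begins 65 mm behind the grasp point.
Start: joints at [1.203, 0.13, 1.488, -0, 1.523, -0.085], TCP at [0.167, 0.576, 0.219] pointing down, gripper open.
Joint ranges: [-2.96, 2.96], [-0.89, 2.26], [0.02, 2.5], [-1.34, 4.48], [0, 2.73], [-2.66, 2.66]. Speed limits (rad/s): [2.39, 2.39, 2.79, 3.14, 3.14, 3.14].

## Interface

Orientations are given as a rotation vector (axis times angle).
In Python, from plant import robot, imaging gives the robot as it stands.
- The arm moves only by the tool jog_arm, never from a script. Its argument "rows" is a list of rows, each a list of 2 entries, a list of its own where there are three numbers: the shift along the tool's x, y, z each as a share of 0.2 m, from -1 to 1, then the turn, a rotation vector about the tool's x, y, z each as a share of pi/2 rad, from -1 to 1. A call has 1 to 5 rows; each row is the pose to reach, as a shift and turn from the pose commanded when the call began, along the tool's axes at that moment; what a row does not reach only later rows make up. A row lasts 1/10 s, in which the tool goes at most 50 mm and 8.59 degrees, less where a joint would pass 70% of its speed; a pose out of reach is approached as far as the arm can. A call with a number of a shift or a turn outside -1 to 1 is refused whole. A call with a gripper value outside its range is refused whole. "hand" is the closure, from -1 (fully open) to 1 (shut), set as the call begins (left out, the last holds). The fingers move at their own pace and stop on an object; "squeeze" is the grip in N (left out, the last holds). Time passes only in rows, so rows that repeat a pose let the fingers close. It gives the time, the measured TCP pose, the force, the opening and the grip force at its end, in the units of the state.
- robot.read_state(): the state, without advancing time (a new reading comes with each control period).
- imaging.read_camera(name): name is "scene" or "side" or "wrist"; returns a dict with "frame" (400x640x3 uint8, red, green, blue), "vertical_fov" (degrees; the focal length in pixels is half the picture's height over the tangent of half this angle, whatever the lens; pixels are square), "cx", "cy" (the principal point, pixels), "k1" (the pictures are not rectified: a ray, as slopes to the right and down, at radius r is drawn at 1 + k1 r^2 times it, then the intrinsics apply), "R" (3x3) and "t" (3): a world point X has camera coordinates R X + t. Camera axes: x right, y down, z forward; pixel columns grow to the right and rows downward; lengths in m; the calibration is good to about 2 mm. A picture is of the moment at which its call begins. There is no depth.
- robot.close_job(): hands the job in; it is judged then, once.
The state is a dict: "t": time; "q": joint angles; "dq": joint speeds; "joint_torque": joint torques, N m; "tool_pos": TCP position; "orientation": TCP orientation; "force": force on the tool from outside, world axes, zero at the start; "wrist_torque": the same for the moment, N m; "opening": finger opening in m; "gripper_force": force on a finger pad.
Only numpy, scipy, OpenCV 4.12 (cv2) and the standard library are available. Lean on these libraries where they do the work, as an engineer would, in place of code of your own. Each camera call takes 0.05 s, during which the arm holds its last target. There are 200 camera calls.

## Working session

There is one attempt and no reset: what is moved stays moved. The work goes in short steps, Python scripts to look and compute and a tool call to move; the robot and the scene stay as the last step left them, time stands still between calls to the robot, and variables do not carry over. Pictures are saved under pics/ and viewed, at most 10 in all, crops included, and the job is handed in when it is done.

Besides the shell and the picture viewer there is one more tool, called after "Request:" as name(argument=value, ...), one argument or row to a line, values as JSON. jog_arm: Moves the arm, as the interface text tells. Its arguments: {"type":"object","properties":{"rows":{"type":"array"},"hand":{"type":"number"},"squeeze":{"type":"number"}},"required":["rows"]}

```bash
mkdir -p pics; cat > h.py <<'E'
import numpy as np, cv2
from scipy.spatial.transform import Rotation as Ro
def K(c):
    h,w=c["frame"].shape[:2]; f=h/2/np.tan(np.radians(c["vertical_fov"])/2)
    return np.array([[f,0,c["cx"]],[0,f,c["cy"]],[0,0,1]]),np.array([c["k1"],0,0,0,0.])
def ray(c,p):
    k,d=K(c); u=cv2.undistortPoints(np.array([[p]],float),k,d).ravel()
    R=np.array(c["R"]);t=np.array(c["t"]); v=R.T@np.array([u[0],u[1],1]); return -R.T@t,v/np.linalg.norm(v)
def onz(c,p,z):
    o,v=ray(c,p); return o+v*(z-o[2])/v[2]
def tri(obs):
    A=np.zeros((3,3));b=np.zeros(3)
    for c,p in obs:
        o,v=ray(c,p);M=np.eye(3)-np.outer(v,v);A+=M;b+=M@o
    X=np.linalg.solve(A,b); return X,[np.linalg.norm(np.cross(X-ray(c,p)[0],ray(c,p)[1])) for c,p in obs]
def proj(c,X):
    k,d=K(c); r,_=cv2.Rodrigues(np.array(c["R"],float)); return cv2.projectPoints(np.array(X,float).reshape(-1,1,3),r,np.array(c["t"],float),k,d)[0].reshape(-1,2)
def shot(n,tag):
    from plant import imaging
    import pickle
    c=imaging.read_camera(n); pickle.dump(c,open(f"pics/{tag}.pkl","wb")); cv2.imwrite(f"pics/{tag}.png",c["frame"][:,:,::-1]); return c
def load(tag):
    import pickle
    return pickle.load(open(f"pics/{tag}.pkl","rb"))
E
python3 - <<'E'
from h import *
from plant import robot
a=[shot(n,n+"0") for n in("scene","side","wrist")]
for c in a: print(K(c)[0][0,0],-np.array(c["R"]).T@c["t"],c["k1"])
cv2.imwrite("pics/both.png",cv2.resize(np.vstack([a[0]["frame"],a[1]["frame"]])[:,:,::-1],(480,600)))
s=robot.read_state();print(s)
E
```

```text
454.7056576586051 [1.15656964 0.17130469 0.96733139] -0.1191197938344296
508.4076428020426 [ 0.17207311 -0.53163314  0.72249255] -0.04806885234926735
302.16978658589704 [0.09216606 0.59761466 0.38481473] -0.032136220641511594
{'t': 0.15, 'q': array([ 1.20262147e+00,  1.30964872e-01,  1.48902005e+00,  2.21018034e-05,
        1.52300514e+00, -8.53663696e-02]), 'dq': array([-0.00026949, -0.00169635, -0.00387739, -0.00036248, -0.00299119,
       -0.00015481]), 'joint_torque': array([ 3.66568320e-04, -5.60468209e+01, -4.92341316e+01,  7.69168488e-02,
        3.03771067e-02, -8.30197359e-05]), 'tool_pos': array([0.16722667, 0.57577338, 0.21784704]), 'orientation': array([-4.42709839e-01, -3.10990333e+00,  2.13082410e-03]), 'force': array([ 1.0371955 ,  0.92493015, -0.59482876]), 'wrist_torque': array([-0.01730605,  0.04156361, -0.01797298]), 'gripper_force': 0.0, 'opening': 0.09306333470154679}
```

View pics/scene0.png

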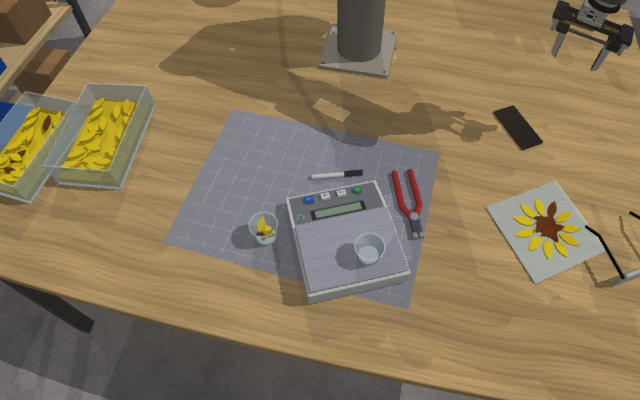

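View pics/side0.png

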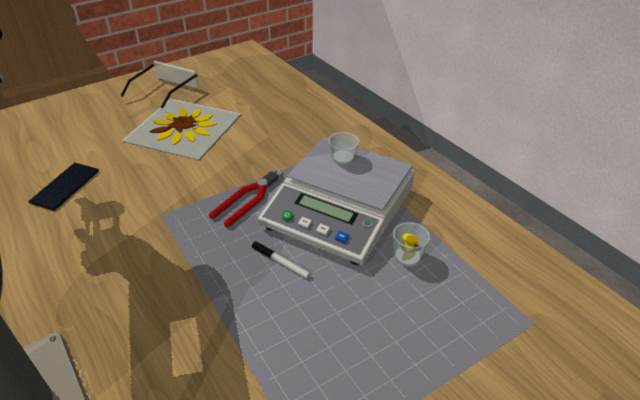

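The scene view shows green at (357,190) and blue at (309,200). The side view shows green at (287,216) and blue at (342,237). I'll enlarge both.

```bash
python3 - <<'E'
from h import *
a=load("scene0")["frame"][172:222,290:390,::-1]; b=load("side0")["frame"][200:250,270:370,::-1]
cv2.imwrite("pics/crop.png",cv2.resize(np.vstack([a,b]),None,fx=6,fy=6,interpolation=cv2.INTER_CUBIC))
E
```

```text
(no output)
```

View pics/crop.png

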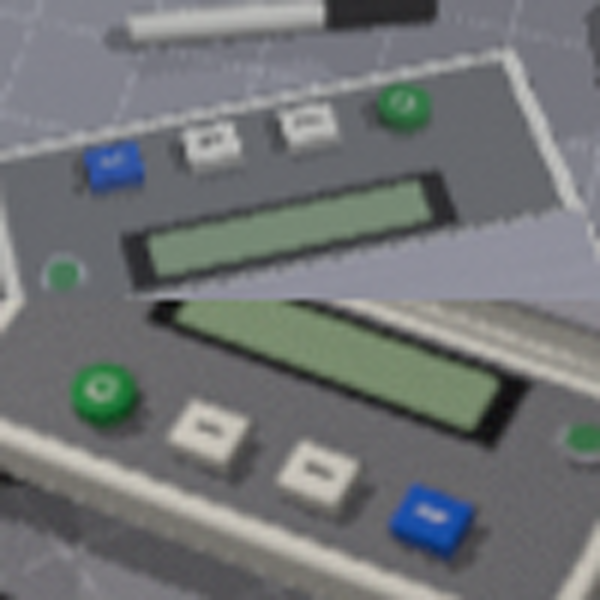

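In the crop the key-top centres read as follows. Scene: green (402,102), whites (308,122) and (210,139), blue (112,161). Side, lower half: green (102,388), whites (210,428) and (318,470), blue (433,515).

```bash
python3 - <<'E'
from h import *
A,B=load("scene0"),load("side0")
f=lambda p,o:np.array(p)/6-.42+o
sc=[f(p,[290,172]) for p in [(402,102),(308,122),(210,139),(112,161)]]
sd=[f(p,[270,200]) for p in [(102,88),(210,128),(318,170),(433,215)]]
P=[]
for a,b in zip(sc,sd):
    X,r=tri([(A,a),(B,b)]);P.append(X);print(X.round(4),np.round(r,4))
P=np.array(P);print(np.linalg.norm(np.diff(P,axis=0),axis=1))
# fit with known layout at z .046
m=P.mean(0); d=P[0]-P[3]; yaw=np.arctan2(-d[0],d[1]); print("yaw",np.degrees(yaw),m)
u=np.array([-np.sin(yaw),np.cos(yaw)])
for k in(60,20,-20,-60): print(k,m[:2]+u*k/1e3)
x=np.array([np.cos(yaw),np.sin(yaw)]);print("scale origin",m[:2]+.110*x)
for name,px in (("petal",(263,228)),("cup",(369,248)),("marker",(336,175)),("nip",(409,203))): print(name,onz(A,px,.03))
from plant import robot
s=robot.read_state();print(Ro.from_rotvec(s["orientation"]).as_matrix().round(3))
E
```

```text
[0.5514 0.0972 0.0443] [0.0014 0.0014]
[0.5695 0.0618 0.0443] [0.001 0.001]
[0.5863 0.0253 0.0452] [0.0011 0.0011]
[ 0.6046 -0.0108  0.0443] [0.001 0.001]
[0.03978703 0.04016591 0.04046637]
yaw 26.196284493901437 [0.57795011 0.04336839 0.04453646]
60 [0.55146325 0.09720561]
20 [0.56912115 0.06131413]
-20 [0.58677906 0.02542265]
-60 [ 0.60443697 -0.01046883]
scale origin [0.67665168 0.09192763]
petal [ 0.69918214 -0.09831743  0.03      ]
cup [0.6961951  0.15341503 0.03      ]
marker [0.5142932  0.03686233 0.03      ]
nip [0.55680195 0.22690822 0.03      ]
[[-0.96   0.279 -0.001]
 [ 0.279  0.96  -0.001]
 [ 0.    -0.001 -1.   ]]
```

```bash
cat >> h.py <<'E'
yaw=np.radians(26.2);sl=np.radians(12.4)
xs=np.array([np.cos(yaw),np.sin(yaw),0]);ys=np.array([-np.sin(yaw),np.cos(yaw),0]);zs=np.array([0,0,1.])
n=-np.sin(sl)*xs+np.cos(sl)*zs
RT=np.stack([np.cross(ys,-n),ys,-n],1)
G=np.array([.5515,.0972,.045]);B_=np.array([.6044,-.0105,.045])
def go(T,R=RT):
    from plant import robot
    s=robot.read_state();R0=Ro.from_rotvec(s["orientation"]).as_matrix()
    print("t",s["t"],"pos",s["tool_pos"].round(4),"F",s["force"].round(2),"open",round(s["opening"],4))
    print("shift",(R0.T@(T-s["tool_pos"])/.2).round(3),"turn",(Ro.from_matrix(R0.T@R).as_rotvec()/(np.pi/2)).round(3))
E
python3 - <<'E'
from h import *
go(G+.09*n)
E
```

```text
t 0.15 pos [0.1672 0.5758 0.2178] F [ 1.04  0.92 -0.59] open 0.0931
shift [-2.441 -1.826  0.427] turn [-0.052 -0.132 -0.469]
```

Request:
jog_arm(
  rows=[
    [[-0.2, -0.15, 0], [0, 0, 0]],
    [[-0.4, -0.3, 0], [0, 0, 0]],
    [[-0.6, -0.45, 0], [0, 0, 0]],
    [[-0.8, -0.6, 0], [0, 0, 0]],
    [[-0.8, -0.6, 0], [0, 0, 0]],
  ],
  hand=1,
  squeeze=5,
)

```text
t: 0.65
tool_pos: [0.2908, 0.4122, 0.2185]
orientation: [0.451, 3.108, -0.002]
force: [-0.4, 0.3, -0.7]
opening: 0.0575
gripper_force: 0.0
```

Request:
jog_arm(
  rows=[
    [[-0.2, -0.15, 0], [0, 0, 0]],
    [[-0.4, -0.3, 0], [0, 0, 0]],
    [[-0.6, -0.45, 0], [0, 0, 0]],
    [[-0.8, -0.6, 0], [0, 0, 0]],
    [[-0.8, -0.6, 0], [0, 0, 0]],
  ],
)

```text
t: 1.15
tool_pos: [0.4105, 0.2523, 0.2185]
orientation: [0.452, 3.108, -0.002]
force: [0.8, 0.8, 0.1]
opening: 0.0177
gripper_force: 0.0
```

Request:
jog_arm(
  rows=[
    [[-0.15, -0.1, 0], [0, 0, -0.09]],
    [[-0.3, -0.2, 0], [0, 0, -0.18]],
    [[-0.45, -0.3, 0], [0, 0, -0.27]],
    [[-0.6, -0.4, 0], [0, 0, -0.36]],
    [[-0.7, -0.5, 0], [0, 0, -0.44]],
  ],
)

```text
t: 1.65
tool_pos: [0.5152, 0.1211, 0.2183]
orientation: [0.646, -3.074, -0.0]
force: [0.4, -0.2, -0.2]
opening: 0.0004
gripper_force: 0.0
```

```bash
python3 - <<'E'
from h import *
go(G+.09*n)
E
```

```text
t 1.65 pos [0.5152 0.1211 0.2183] F [ 0.35 -0.17 -0.22] open 0.0004
shift [-0.022 -0.187  0.427] turn [-0.003 -0.138 -0.027]
```

Request:
jog_arm(
  rows=[
    [[0, -0.1, 0.1], [0, -0.07, -0.01]],
    [[-0.02, -0.19, 0.2], [-0.003, -0.138, -0.027]],
    [[-0.02, -0.19, 0.4], [-0.003, -0.138, -0.027]],
    [[-0.022, -0.187, 0.427], [-0.003, -0.138, -0.027]],
    [[-0.022, -0.187, 0.427], [-0.003, -0.138, -0.027]],
  ],
)

```text
t: 2.15
tool_pos: [0.5318, 0.0897, 0.132]
orientation: [-0.656, 2.859, 0.073]
force: [-1.3, -0.9, 0.1]
opening: 0.0006
gripper_force: 0.0
```

```bash
python3 - <<'E'
from h import *
go(G+.02*n)
w=shot("wrist","w1");s=shot("scene","s1");d=shot("side","d1")
for c in(w,s,d): print(proj(c,[G,B_,G+.09*n]).round(1))
a=cv2.resize(s["frame"][120:220,270:430],None,fx=4,fy=4); b=cv2.resize(d["frame"][140:250,240:400],(640,440))
cv2.imwrite("pics/c2.png",np.hstack([a[:400],b[:400]])[:,:,::-1][:, ::]) 
im=cv2.imread("pics/c2.png");cv2.imwrite("pics/c2.png",cv2.resize(im,(800,250)))
E
```

```text
t 2.15 pos [0.5318 0.0897 0.132 ] F [-1.28 -0.93  0.14] open 0.0006
shift [-0.01  -0.01   0.348] turn [ 0.001 -0.002 -0.004]
[[321.  205.2]
 [187.1 205.9]
 [320.5 249.4]]
[[357.1 188.1]
 [308.7 198. ]
 [356.5 160.1]]
[[287.3 214.3]
 [342.1 235.3]
 [280.3 185.1]]
```

View pics/w1.png

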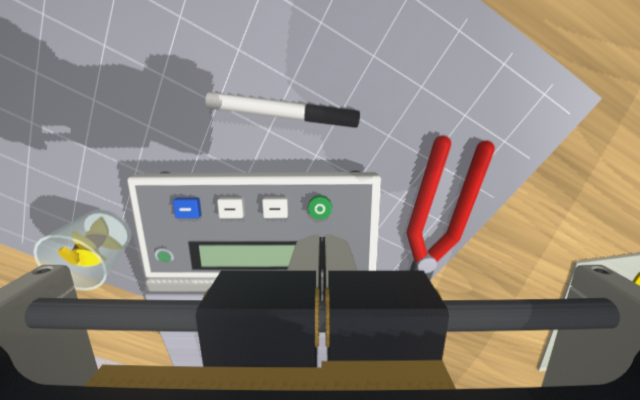

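In the wrist view green is at (319,208) and blue at (186,209), both level with the tool, about 3 px (2 mm) up-slope of the prediction. I'll shift 1.5 mm up-slope and descend.

Request:
jog_arm(
  rows=[
    [[-0.018, -0.01, 0.15], [0, 0, -0.004]],
    [[-0.018, -0.01, 0.3], [0, 0, -0.004]],
    [[-0.018, -0.01, 0.38], [0, 0, -0.004]],
    [[-0.018, -0.01, 0.41], [0, 0, -0.004]],
    [[-0.018, -0.01, 0.41], [0, 0, -0.004]],
  ],
)

```text
t: 2.8
tool_pos: [0.5536, 0.0967, 0.0545]
orientation: [-0.665, 2.853, 0.071]
force: [0.2, 0.1, 0.4]
opening: 0.0003
gripper_force: 0.0
```

```bash
python3 - <<'E'
from h import *
go(G+.0015*xs)
s=shot("scene","s2");d=shot("side","d2")
a=cv2.resize(s["frame"][130:220,290:390],(400,360),interpolation=2); b=cv2.resize(d["frame"][160:250,250:350],(400,360),interpolation=2)
cv2.imwrite("pics/c2.png",np.hstack([a,b])[:,:,::-1])
E
```

```text
t 2.8 pos [0.5536 0.0967 0.0545] F [0.24 0.09 0.41] open 0.0003
shift [0.011 0.007 0.046] turn [-0.001  0.     0.001]
```

View pics/c2.png

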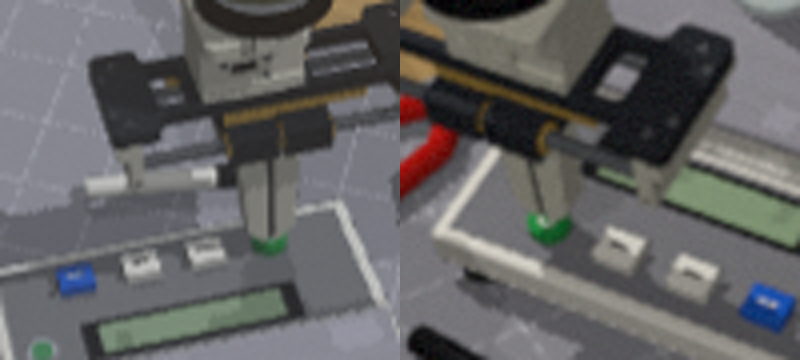

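The tip stands just over the green key and clear of the white ones. Next I'll feel for contact.

Request:
jog_arm(
  rows=[
    [[0.01, 0.007, 0.015], [0, 0, 0]],
    [[0.01, 0.007, 0.025], [0, 0, 0]],
    [[0.01, 0.007, 0.035], [0, 0, 0]],
    [[0.01, 0.007, 0.04], [0, 0, 0]],
    [[0.01, 0.007, 0.04], [0, 0, 0]],
  ],
)

```text
t: 3.4
tool_pos: [0.5523, 0.0973, 0.0457]
orientation: [-0.664, 2.853, 0.07]
force: [-0.5, 0.0, 1.4]
opening: 0.0005
gripper_force: 0.7
```

Request:
jog_arm(
  rows=[
    [[0, 0, 0.005], [0, 0, 0]],
    [[0, 0, 0.01], [0, 0, 0]],
    [[0, 0, 0.01], [0, 0, 0]],
  ],
)

```text
t: 3.7
tool_pos: [0.5527, 0.0975, 0.0438]
orientation: [-0.664, 2.853, 0.07]
force: [-1.7, -0.9, 2.6]
opening: 0.0009
gripper_force: 1.6
```

Request:
jog_arm(
  rows=[
    [[0, 0, 0.005], [0, 0, 0]],
    [[0, 0, 0.01], [0, 0, 0]],
    [[0, 0, 0.01], [0, 0, 0]],
  ],
)

```text
t: 4.0
tool_pos: [0.5531, 0.0977, 0.0421]
orientation: [-0.664, 2.853, 0.07]
force: [-4.2, -1.2, 5.6]
opening: 0.0002
gripper_force: 3.5
```

Request:
jog_arm(
  rows=[
    [[0, 0, 0.004], [0, 0, 0]],
    [[0, 0, 0.004], [0, 0, 0]],
    [[0, 0, 0.004], [0, 0, 0]],
  ],
)

```text
t: 4.3
tool_pos: [0.5532, 0.0977, 0.0419]
orientation: [-0.664, 2.853, 0.07]
force: [-9.2, -2.5, 14.9]
opening: 0.0001
gripper_force: 8.1
```

That is the hard stop, so the key is fully down. I'll back off.

Request:
jog_arm(
  rows=[
    [[0, 0, -0.01], [0, 0, 0]],
    [[0, 0, -0.05], [0, 0, 0]],
    [[0, 0, -0.15], [0, 0, 0]],
    [[0, 0, -0.2], [0, 0, 0]],
    [[0, 0, -0.2], [0, 0, 0]],
  ],
)

```text
t: 4.8
tool_pos: [0.5468, 0.094, 0.0822]
orientation: [-0.663, 2.85, 0.069]
force: [-0.1, 0.5, 0.7]
opening: 0.0003
gripper_force: 0.0
```

```bash
python3 - <<'E'
from h import *
w=shot("wrist","w2");s=shot("scene","s3")
a=s["frame"].astype(int)-load("scene0")["frame"];print("diff outside arm",np.abs(a[205:300,285:420]).max())
go(B_+.0015*xs+.009*n)
cv2.imwrite("pics/w2c.png",cv2.resize(w["frame"][100:300,30:430,::-1],(800,400)))
E
```

```text
diff outside arm 22
t 4.9 pos [0.5456 0.094  0.08  ] F [ 0.01 -1.31  0.07] open 0.0005
shift [-0.002 -0.599  0.136] turn [-0.001  0.001  0.   ]
```

View pics/w2c.png

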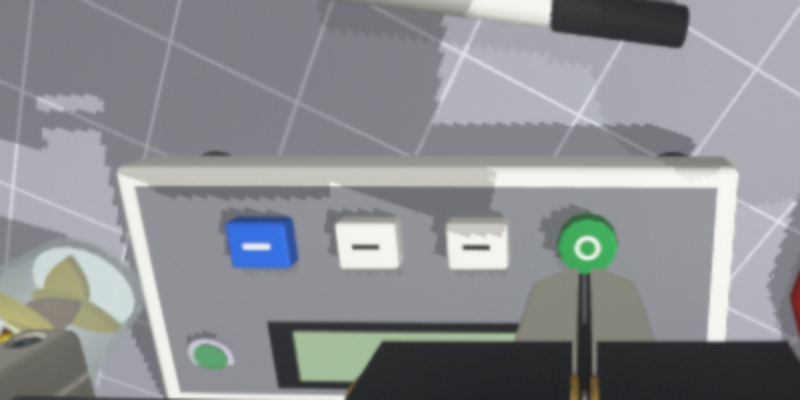

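All the keys are up and the scale hasn't moved. Blue is at crop (258,243), in line with green. Moving across now.

Request:
jog_arm(
  rows=[
    [[0, -0.2, 0], [0, 0, 0]],
    [[0, -0.4, 0], [0, 0, 0]],
    [[-0.002, -0.599, 0], [0, 0, 0]],
    [[-0.002, -0.599, 0.08], [0, 0, 0]],
    [[-0.002, -0.599, 0.13], [0, 0, 0]],
  ],
)

```text
t: 5.4
tool_pos: [0.6029, -0.0114, 0.0526]
orientation: [-0.661, 2.856, 0.072]
force: [-0.9, 0.8, -0.6]
opening: 0.0004
gripper_force: 0.0
```

```bash
python3 - <<'E'
from h import *
d=shot("side","d3");s=shot("scene","s4")
go(B_+.0015*xs)
a=cv2.resize(s["frame"][140:230,260:360],(400,360),interpolation=2); b=cv2.resize(d["frame"][170:260,280:380],(400,360),interpolation=2)
cv2.imwrite("pics/c3.png",np.hstack([a,b])[:,:,::-1])
E
```

```text
t 5.5 pos [ 0.601  -0.0096  0.0512] F [-0.4  -0.53 -0.71] open 0.0006
shift [-0.014 -0.012  0.035] turn [ 0.002 -0.003 -0.   ]
```

View pics/c3.png

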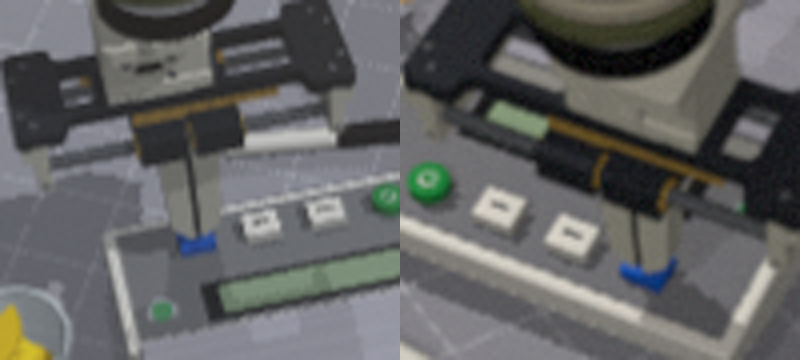

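The tip is over blue, close to touching and clear of the whites.

Request:
jog_arm(
  rows=[
    [[-0.012, -0.01, 0.01], [0, 0, 0]],
    [[-0.014, -0.012, 0.02], [0, 0, 0]],
    [[-0.014, -0.012, 0.03], [0, 0, 0]],
    [[-0.014, -0.012, 0.035], [0, 0, 0]],
    [[-0.014, -0.012, 0.035], [0, 0, 0]],
  ],
)

```text
t: 6.0
tool_pos: [0.6085, -0.0109, 0.0488]
orientation: [-0.664, 2.853, 0.07]
force: [-0.5, 0.2, -0.7]
opening: 0.0007
gripper_force: 0.0
```

Request:
jog_arm(
  rows=[
    [[0.01, 0.01, 0.005], [0, 0, 0]],
    [[0.01, 0.01, 0.015], [0, 0, 0]],
    [[0.01, 0.01, 0.02], [0, 0, 0]],
    [[0.01, 0.01, 0.02], [0, 0, 0]],
  ],
)

```text
t: 6.4
tool_pos: [0.6065, -0.0097, 0.0443]
orientation: [-0.664, 2.853, 0.071]
force: [-2.4, 1.5, 2.4]
opening: 0.0005
gripper_force: 1.5
```

Request:
jog_arm(
  rows=[
    [[0, 0, 0.005], [0, 0, 0]],
    [[0, 0, 0.01], [0, 0, 0]],
    [[0, 0, 0.01], [0, 0, 0]],
  ],
)

```text
t: 6.7
tool_pos: [0.607, -0.0096, 0.0424]
orientation: [-0.664, 2.853, 0.071]
force: [-3.9, 1.4, 4.2]
opening: 0.0002
gripper_force: 2.4
```

Request:
jog_arm(
  rows=[
    [[0, 0, 0.002], [0, 0, 0]],
    [[0, 0, 0.003], [0, 0, 0]],
    [[0, 0, 0.003], [0, 0, 0]],
  ],
)

```text
t: 7.0
tool_pos: [0.6071, -0.0096, 0.0423]
orientation: [-0.664, 2.853, 0.071]
force: [-7.3, 0.9, 9.4]
opening: 0.0002
gripper_force: 5.4
```

Blue is at its hard stop too, so it's fully down. I'll release it and draw clear.

Request:
jog_arm(
  rows=[
    [[0, 0, -0.02], [0, 0, 0]],
    [[0, 0, -0.1], [0, 0, 0]],
    [[0, 0, -0.3], [0, 0, 0]],
    [[0, 0, -0.5], [0, 0, 0]],
    [[0, 0, -0.6], [0, 0, 0]],
  ],
)

```text
t: 7.5
tool_pos: [0.5854, -0.0218, 0.1642]
orientation: [-0.663, 2.848, 0.066]
force: [0.2, 0.1, -0.2]
opening: 0.0008
gripper_force: 0.0
```

Request:
jog_arm(
  rows=[
    [[0, 0, -0.1], [0, 0, 0]],
    [[0, 0, -0.1], [0, 0, 0]],
    [[0, 0, -0.1], [0, 0, 0]],
    [[0, 0, -0.1], [0, 0, 0]],
    [[0, 0, -0.1], [0, 0, 0]],
  ],
)

```text
t: 8.0
tool_pos: [0.5793, -0.0225, 0.1767]
orientation: [-0.664, 2.855, 0.072]
force: [0.9, -0.1, -1.5]
opening: 0.0005
gripper_force: 0.0
```

```bash
python3 - <<'E'
from h import *
s=shot("side","d5");w=shot("wrist","w5")
cv2.imwrite("pics/f.png",np.vstack([s["frame"][100:300,180:580],w["frame"][:300,:400]])[:,:,::-1])
E
```

```text
(no output)
```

View pics/f.png

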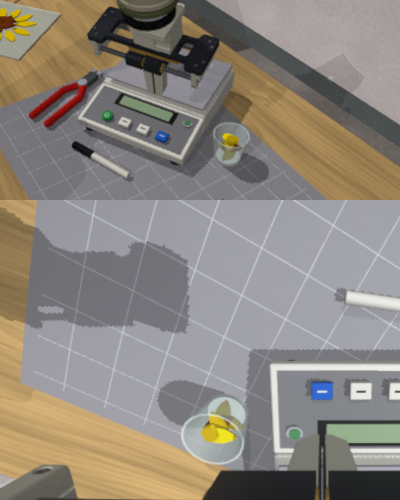

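The keys are up, nothing has been disturbed, and the hand is clear at 0.18 m.

```bash
python3 -c "
from plant import robot
print(robot.close_job())"
```

```text
the job is handed in; nothing more can be done
None
```

I pressed the green on key and then the blue tare key down to their hard stops and let both up, drew the hand clear, and handed the job in; the last pictures show nothing disturbed, but no verdict came back.

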